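# Press a three-dowel bundle in the click press and hold it

## Task

Two glued wooden dowels lie side by side in the cradle of the gluing press. Lay the third dowel of the same thickness and length in the groove on top of them, ends level with theirs, and let go of it; then take the lever by its black grip, bring it forward and down four clicks, no further, so that the rubber foot presses the bundle together. The glue is still wet and the lever springs up if it is let go, so finish while still holding the grip at the fourth click. Leave the other dowels and everything else on the table where they are.

Things in the scene. Friction and masses are not known exactly. Their poses are not given: they have to be found in the camera images.
- press: grey gluing press fixed to the table, facing the robot within 17 degrees: base plate 270 x 92 x 14 mm, aluminium cradle in front, lever on a pivot behind. Origin: on the table under the cradle's middle; x along the cradle and its dowels towards the pivot, y left, z up. Cradle 104 mm long, floor 20 mm above the table, cheeks 48.6 mm apart, their tops 37 mm above the table
- saddle (a point): point on the press where the centre of the third dowel belongs: over the middle of the cradle, 52.6 mm above the table, in the groove between the two lower dowels (their tops are 44 mm above the table)
- dowel_third: the loose pale wooden dowel to lay on top: 24 mm thick, 100 mm long, lying on the table to the left of the press. Origin at its centre, x along its length
- dowel_left: pale wooden dowel 24 mm thick, 100 mm long, in the cradle, left side. Origin at its centre, x along its length
- dowel_right: pale wooden dowel 24 mm thick, 100 mm long, in the cradle, right side. Origin at its centre, x along its length
- dowel_thin: spare dowel, not for this job: 14 mm thick, 130 mm long, lying near the third dowel. Origin at its centre
- dowel_short: offcut, not for this job: 24 mm thick, 60 mm long, lying near the third dowel. Origin at its centre
- pivot (a point): middle of the lever's pivot, 115 mm behind the cradle's middle (press x) and 90 mm above the table; the lever turns about the press's y axis here
- lever_angle (a joint): lever angle, rad. 0: fully open, leaning back 10 degrees past upright; grows as it comes forward (press -x) and down; 1.745 is level. Starts at 0 to 0.2 and stays where left up there. Swings free to about 1.28, then a spring ball clicks over teeth 0.122 rad apart, dropping home at 1.379 (first click), 1.501, 1.623, 1.745 (fourth) and 1.868 (one too many)
- grip_mid (a point): middle of the lever's grip, on the lever's axis, 200 mm from the pivot: about 287 mm above the table with the lever open, 90 mm when level. Each click is felt here as the force rising, then dropping by about 4 N. With a bundle in the cradle the foot meets it near the third click; its spring pushes up here with 6 to 7 N at the fourth, and throws the lever back at least a click if let go
- press_lever: the press's lever: a flat steel bar 16 mm wide ending in a round black rubber grip, 18 to 21 mm thick, from 165 to 232 mm from the pivot; nothing within 60 mm on either side of the grip. Origin at the pivot; its own -x runs along the lever to the grip, its -z is the pressing side
- press_foot: sprung foot on the lever, 115 mm from the pivot, with a round black rubber pad 22 mm across standing 39 mm out from the lever's axis on the pressing side, so that it comes down on the middle of the third dowel. Pushes in by up to 29 mm at 0.9 N per mm. Origin on the lever's axis
- glue: small glue bottle, 30 mm across, 86 mm tall, behind the loose dowels. Origin at its foot
- cup: small mixing cup, 41 mm across, 28 mm tall, right of the press. Origin at its foot
- tape: roll of masking tape, 84 mm across, lying flat at the right. Origin at its underside
- jar: small lidded jar, 40 mm across, 36 mm tall, behind the loose dowels at the left. Origin at its foot
Things that resemble listed ones, but are neither listed nor needed, are in the scene too. What is shaped like the dowel_third but pink is not meant.

How it is judged:
On the way, in this order (a step that is already met when the one before it is completed fails the run):
1. the third dowel lies in the groove on the pair, let go of, the lever still up (y of dowel_third in the frame of saddle between -0.004 and 0.004 m and z of dowel_third in the frame of saddle between -0.0035 and 0.0035 m and x of dowel_third in the frame of saddle between -0.012 and 0.012 m and angle between the x axis of dowel_third and the x axis of press, either way round below 0.1 rad and y of dowel_left in the frame of press between 0.0081 and 0.0161 m and z of dowel_left in the frame of press between 0.029 and 0.035 m and x of dowel_left in the frame of press between -0.012 and 0.012 m and y of dowel_right in the frame of press between -0.0161 and -0.0081 m and z of dowel_right in the frame of press between 0.029 and 0.035 m and x of dowel_right in the frame of press between -0.012 and 0.012 m and value of joint lever_angle below 0.8 rad and contact force between the fingers and dowel_third below 0.1 N and linear speed of dowel_third below 0.02 m/s), for 0.2 s.
2. the foot comes down on the third dowel (contact force between press_foot and dowel_third above 1 N), for 0.1 s.
At the end, for the whole second after the job is handed in: The fingers hold the grip (over 1.5 N) with the lever at rest at the fourth click (1.745 rad, within 0.05); the foot presses the third dowel with 5 to 20 N; that dowel lies in the pair's groove (4 mm sideways, 3.5 mm height, 12 mm along, 6 degrees), the pair in the cradle (value of joint lever_angle between 1.695 and 1.795 rad and velocity of joint lever_angle between -0.05 and 0.05 rad/s and contact force between the fingers and press_lever above 1.5 N and contact force between press_foot and dowel_third between 5 and 20 N and y of dowel_third in the frame of saddle between -0.004 and 0.004 m and z of dowel_third in the frame of saddle between -0.0035 and 0.0035 m and x of dowel_third in the frame of saddle between -0.012 and 0.012 m and angle between the x axis of dowel_third and the x axis of press, either way round below 0.1 rad and y of dowel_left in the frame of press between 0.0081 and 0.0161 m and z of dowel_left in the frame of press between 0.029 and 0.035 m and x of dowel_left in the frame of press between -0.012 and 0.012 m and y of dowel_right in the frame of press between -0.0161 and -0.0081 m and z of dowel_right in the frame of press between 0.029 and 0.035 m and x of dowel_right in the frame of press between -0.012 and 0.012 m); the arm keeps its last pose, push and grip.
It fails at once if the lever is taken past the fourth click (value of joint lever_angle above 1.83 rad).
It fails at once if a spare dowel is knocked about (moved more than 3 cm) (distance of any of dowel_thin, dowel_short from where it was at the start of the episode above 0.03 m).
It fails at once if the glue bottle, cup, tape or jar is knocked about (moved more than 3 cm) (distance of any of glue, cup, tape, jar from where it was at the start of the episode above 0.03 m).
It also fails if it takes over 58 s, if anything falls off the work surface, if the arm or the gripper's body presses on something with over 40 N, if the wrist force passes 120 N, or if a joint passes its speed limit or range.

## Robot

A 6-joint arm with a two-finger parallel gripper is mounted at the origin on a cart in front of the work surface, level with it; the furniture and walls round the work are solid. World frame = base frame: x ahead of the robot, y to its left, z up, the work surface at z = 0. Lengths are in m, angles in rad, forces in N, time in s.
With the tool pointing down it reaches from about 0.35 to 0.775 m from the base axis. Payload 5.5 kg.
Tool frame: the origin (TCP) lies at the very end of the fingers, on their centre line; the grasp point (between the pads) lies env.pinch_z behind it (env.pinch_z is the distance from the TCP to the grasp point, in m); z points along the fingers, y is the line along which they close (so a half turn about z gives the same grasp; the last joint's range is limited). The gripper opens to 85 mm and grips with 20 to 120 N. Pads are 22 mm wide; open, the fingers measure 114 mm over their backs; the gripper's body (76 mm by 85 mm) begins 54 mm behind the grasp point. The pads swing forward as they close: fully open they stand 13 mm farther back than shut.
Start: joints at [-1.455, 0.313, 0.046, 1.304, 0, 1.431], TCP at [0.145, -0.556, 0.231] pointing down, gripper open.
Joint ranges: [-2.76, 2.76], [-0.86, 1.69], [-1.03, 1.26], [-2.2, 2.34], [-1.47, 1.5], [-3.14, 3.14]. Speed limits (rad/s): [2.57, 2.57, 3.14, 3.14, 3.14, 3.14].

## Interface

Orientations are given as a unit quaternion [w, x, y, z].
In Python, from workcell import env, eyes gives the robot as it stands.
- The arm moves only by the shell command python3 -m jog 'ROWS' [FORCE]. ROWS is JSON, one flat list of numbers, 7 for each row, row after row: the shift along the world's x, y, z as a fraction of full scale, then the turn, a rotation vector about the world's x, y, z as a fraction of full scale, then the opening, from -1 (shut) to 1 (fully open), so that 0 is half open. A call has 1 to 12 rows; each row is the pose to reach, as a shift and turn from the pose commanded when the call began, turning the shorter way round; what a row does not reach only later rows make up. Full scale, the value 1, is 20 cm for a shift and pi rad for a turn. A row lasts 1/12 s, in which the tool goes at most 41.7 mm and 7.16 degrees, less where a joint would pass 70% of its speed; a pose out of reach is approached as far as the arm can. A call with a number of a shift or a turn outside -1 to 1 is refused whole. A call with a gripper value outside its range is refused whole. The fingers move at their own pace and stop on an object; FORCE is the grip in N (left out, the last holds). Time passes only in rows, so rows that repeat a pose let the fingers close. It gives the time, the measured TCP pose, the force, the opening and the grip force at its end, in the units of the state.
- env.get_state(): the state, without advancing time (a new reading comes with each control period).
- eyes.read_camera(name): name is "scene" or "top" or "wrist"; returns (picture, depth): 384x512x3 uint8, red, green, blue; 384x512 float32, m along the optical axis (not along the pixel's ray), 0 where there is no reading.
- eyes.calibration(name): a dict with "fx", "fy", "cx", "cy" (pixels), "k1" (the pictures are not rectified: a ray, as slopes to the right and down, at radius r is drawn at 1 + k1 r^2 times it, then the intrinsics apply), "R" (3x3) and "t" (3): a world point X has camera coordinates R X + t; the wrist camera has in their place "tool_from_camera" (4x4, takes a point from camera to tool coordinates, whose origin is the TCP and whose axes are the flange's). Camera axes: x right, y down, z forward; pixel columns grow to the right and rows downward; lengths in m; the calibration is good to about 2 mm. A picture is of the moment at which its call begins: read the wrist's pose just before it. calibration takes no time and is no camera call.
- env.hand_in(): hands the job in; it is judged then, once.
The state is a dict: "clock": time; "joint_pos": joint angles; "qvel": joint speeds; "tau": joint torques, N m; "tcp_pos": TCP position; "orientation": TCP orientation; "wrist_force": force on the tool from outside, world axes, zero at the start; "ft_torque": the same for the moment, N m; "finger_gap": finger opening in m; "grip_force": force on a finger pad.
Only numpy, scipy, OpenCV 4.12 (cv2) and the standard library are available. Lean on these libraries where they do the work, as an engineer would, in place of code of your own. Each camera call takes 0.05 s, during which the arm holds its last target. There are 200 camera calls.

## Working session

There is one attempt and no reset: what is moved stays moved. The work goes in short steps, Python scripts to look and compute and a shell command to move; the robot and the scene stay as the last step left them, time stands still between calls to the robot, and variables do not carry over. Pictures are saved under pics/ and viewed, at most 10 in all, crops included, and the job is handed in when it is done.

```bash
ls; mkdir -p pics
cat > h.py <<'E'
import numpy as np, cv2
from workcell import env, eyes
from scipy.spatial.transform import Rotation as Rn
def rot(q): return Rn.from_quat([q[1],q[2],q[3],q[0]])
def shot(n):
    s=env.get_state(); im,d=eyes.read_camera(n); return s,im,d
def cloud(n,s,d):
    c=eyes.calibration(n); h,w=d.shape
    v,u=np.mgrid[:h,:w].astype(float)
    K=np.array([[c['fx'],0,c['cx']],[0,c['fy'],c['cy']],[0,0,1]])
    x=(u-c['cx'])/c['fx'];y=(v-c['cy'])/c['fy']; xu,yu=x.copy(),y.copy()
    for _ in range(8):
        f=1+c['k1']*(xu**2+yu**2); xu,yu=x/f,y/f
    P=np.stack([xu*d,yu*d,d],-1)
    if 'R' in c: W=(P-np.array(c['t']))@np.array(c['R'])
    else:
        T=np.array(c['tool_from_camera']); Q=P@T[:3,:3].T+T[:3,3]
        W=rot(s['orientation']).apply(Q.reshape(-1,3)).reshape(Q.shape)+np.array(s['tcp_pos'])
    W[d<=0]=np.nan
    return W
E
python3 - <<'E'
from h import *
for n in ['top','scene']:
    s,im,d=shot(n); cv2.imwrite(f'pics/{n}0.png',cv2.resize(im[...,::-1],(768,576))); np.savez(f'{n}0.npz',im=im,d=d,W=cloud(n,s,d))
print(env.pinch_z,s)
E
```

```text
pics
0.0187 {'clock': 0.05, 'joint_pos': array([-1.45460469e+00,  3.13992065e-01,  4.50190685e-02,  1.30361000e+00,
       -1.65092756e-05,  1.43122885e+00]), 'qvel': array([-0.00055822, -0.00027855,  0.00110449,  0.00088714, -0.00103735,
       -0.00140269]), 'tau': array([ 3.10244381e-03, -4.82155967e+01,  2.99549067e+01,  1.31158729e-02,
       -1.52563653e-04,  5.92568426e-06]), 'tcp_pos': array([ 0.14540927, -0.55579723,  0.23043001]), 'orientation': array([-8.93369852e-04,  9.91834149e-01,  1.27531260e-01,  2.18690961e-06]), 'wrist_force': array([ 0.14557975, -0.66949641,  0.18138793]), 'ft_torque': array([0.00696289, 0.0446899 , 0.0151649 ]), 'grip_force': 0.0, 'finger_gap': 0.08541430781845252}
```

View pics/top0.png

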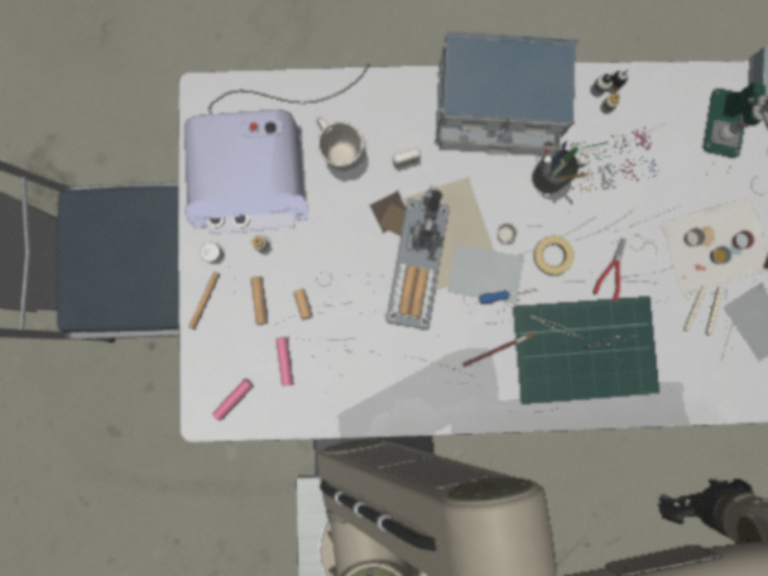

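View pics/scene0.png

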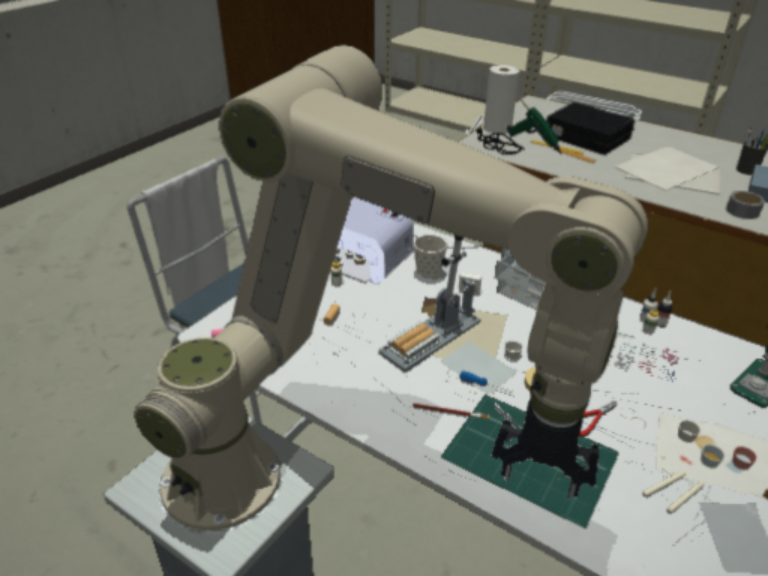

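Top view (768x576). Things that could be taken for the third dowel:
- (259,300): brown, long and thick. This fits the description.
- (204,300): longer and thinner, so the thin spare.
- (303,303): the short offcut.
- (284,360) and (233,398): pink, not meant.
- (413,290): the pair in the cradle.

The press lever and foot are at about (430,215). I'll check the choice with a measurement and a close crop.

```bash
cat > m.py <<'E'
from h import *
z=np.load('top0.npz'); W=z['W']; im=z['im']; d=z['d']
hsv=cv2.cvtColor(im,cv2.COLOR_RGB2HSV)
print('table z',np.nanmedian(W[230:240,200:300,2]))
m=((hsv[...,0]>5)&(hsv[...,0]<22)&(hsv[...,1]>90)).astype(np.uint8)
n,l,st,c=cv2.connectedComponentsWithStats(m)
for i in range(1,n):
    if st[i,4]<60: continue
    p=W[l==i]; p=p[~np.isnan(p[:,0])]
    if len(p)<30 or p[:,0].max()>1.2: continue
    r=cv2.minAreaRect((p[:,:2]*1000).astype(np.float32))
    k=p[p[:,2]>np.percentile(p[:,2],70)]
    q=p[:,:2]-p[:,:2].mean(0); v=np.linalg.svd(q,full_matrices=False)[2][0]
    print(c[i]*1.5,st[i,4],'mm rect',np.round(r[0]),np.round(r[1]),'axis deg',round(np.degrees(np.arctan2(v[1],v[0]))%180,1),'ztop',np.round(np.percentile(p[:,2],[50,90,98]),4))
cv2.imwrite('pics/crop0.png',cv2.resize(im[100:260,120:320,::-1],(800,640-40),interpolation=cv2.INTER_CUBIC))
# press high points
a=W[110:225,255:305].reshape(-1,3)
for lo,hi in [(.008,.03),(.03,.05),(.05,.1),(.1,.2),(.2,.4)]:
    p=a[(a[:,2]>lo)&(a[:,2]<hi)]
    if len(p)>5:
        print(lo,len(p),p.mean(0).round(4),cv2.minAreaRect((p[:,:2]*1000).astype(np.float32)))
E
python3 m.py
```

```text
table z -0.0006267706057568653
[407.46808511 288.54255319] 141 mm rect [533. -84.] [16. 89.] axis deg 167.2 ztop [0.0428 0.047  0.0489]
[418.125      291.61184211] 152 mm rect [ 528. -106.] [16. 92.] axis deg 167.8 ztop [0.0422 0.0464 0.0474]
[202.89873418 300.74050633] 79 mm rect [526. 345.] [  8. 118.] axis deg 154.8 ztop [0.013  0.0172 0.018 ]
[257.69230769 299.88461538] 117 mm rect [522. 228.] [90. 14.] axis deg 5.9 ztop [0.0228 0.0257 0.0283]
[301.77083333 303.4375    ] 72 mm rect [512. 137.] [52. 14.] axis deg 16.1 ztop [0.0231 0.0271 0.0281]
0.008 1376 [ 0.6039 -0.1092  0.0154] ((619.7822265625, -112.75426483154297), (369.22210693359375, 147.90457153320312), 0.6018005609512329)
0.03 729 [ 0.5353 -0.0972  0.0395] ((599.2074584960938, -110.09111785888672), (70.73522186279297, 239.7843475341797), 77.85169982910156)
0.05 117 [ 0.6569 -0.1215  0.0864] ((617.4725341796875, -119.27487182617188), (57.62608337402344, 246.7413787841797), 86.13545227050781)
0.1 105 [ 0.6573 -0.12    0.1126] ((681.05810546875, -124.11801147460938), (47.683467864990234, 111.31654357910156), 78.05455780029297)
0.2 213 [ 0.6528 -0.1218  0.2543] ((654.1826171875, -122.79047393798828), (21.012779235839844, 72.9960708618164), 76.95551300048828)
```

View pics/crop0.png

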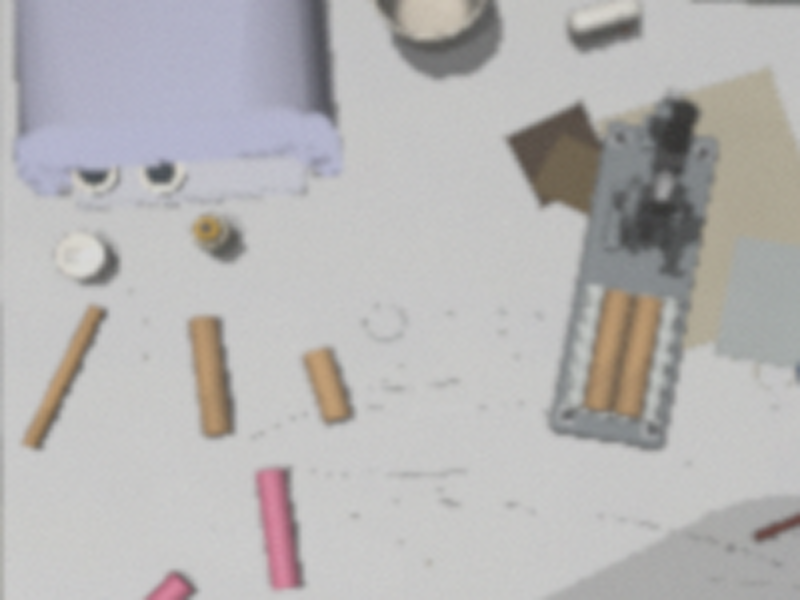

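The crop confirms the choice: brown, 24 mm thick, about 100 mm long, at world (0.522, 0.228), axis 6°. The press is at about (0.531, -0.095), yaw -12.4°. Joint 6 range calls for a half turn, so I'm spreading +171° over the approach.

```bash
python3 -m jog '[1,1,0,0,0,0.24,1, 1,1,0,0,0,0.24,1, 1,1,0,0,0,0.24,1, 1,1,0,0,0,0.24,1, 1,1,0,0,0,0.24,1, 1,1,0,0,0,0.24,1, 1,1,0,0,0,0.24,1, 1,1,0,0,0,0.24,1, 1,1,0,0,0,0.24,1]'
python3 -m jog '[0.6,1,0,0,0,0.24,1, 0.6,1,0,0,0,0.24,1, 0.6,1,0,0,0,0.24,1, 0.6,1,0,0,0,0.24,1, 0.6,1,0,0,0,0.24,1, 0.6,1,0,0,0,0.24,1, 0.6,1,0,0,0,0.24,1, 0.6,1,0,0,0,0.24,1, 0.6,1,0,0,0,0.24,1]'
python3 -m jog '[0.15,1,0,0,0,0.24,1, 0.15,1,0,0,0,0.24,1, 0.15,1,0,0,0,0.24,1, 0.15,1,0,0,0,0.24,1, 0.15,1,0,0,0,0.24,1, 0.15,1,0,0,0,0.24,1, 0.15,1,0,0,0,0.24,1, 0.15,1,0,0,0,0.24,1, 0.15,1,0,0,0,0.24,1]'
python3 -m jog '[-0.1,0.92,0,0,0,0.231,1, -0.1,0.92,0,0,0,0.231,1, -0.1,0.92,0,0,0,0.231,1, -0.1,0.92,0,0,0,0.231,1, -0.1,0.92,0,0,0,0.231,1, -0.1,0.92,0,0,0,0.231,1, -0.1,0.92,0,0,0,0.231,1, -0.1,0.92,0,0,0,0.231,1, -0.1,0.92,0,0,0,0.231,1]'
python3 - <<'E'
from h import *
s,im,d=shot('wrist'); np.savez('w1.npz',im=im,d=d,W=cloud('wrist',s,d))
print(s['clock'],s['tcp_pos'],s['orientation'],s['joint_pos'])
cv2.imwrite('pics/w1.png',im[...,::-1])
E
```

```text
clock: 0.85
tcp_pos: [0.3465, -0.3548, 0.2312]
orientation: [-0.0, 0.874, 0.485, -0.0]
wrist_force: [-0.1, -0.2, 0.1]
finger_gap: 0.0856
grip_force: 0.0
clock: 1.6
tcp_pos: [0.4651, -0.1574, 0.231]
orientation: [-0.0, 0.637, 0.771, -0.0]
wrist_force: [-0.0, 0.5, 0.5]
finger_gap: 0.0851
grip_force: 0.0
clock: 2.35
tcp_pos: [0.4955, 0.0419, 0.2312]
orientation: [-0.0, 0.31, 0.951, -0.0]
wrist_force: [-0.8, 0.1, 0.3]
finger_gap: 0.0852
grip_force: 0.0
clock: 3.1
tcp_pos: [0.476, 0.2261, 0.2313]
orientation: [-0.0, -0.048, 0.999, -0.0]
wrist_force: [0.6, -0.4, -0.1]
finger_gap: 0.0855
grip_force: 0.0
3.1 [0.47595172 0.22614438 0.23128327] [-6.45811503e-05 -4.77755200e-02  9.98858093e-01 -7.57075992e-05] [ 2.91222714e-01  2.20015158e-01 -7.83145812e-02  1.27262844e+00
 -1.15818812e-04  1.95635296e-01]
```

View pics/w1.png

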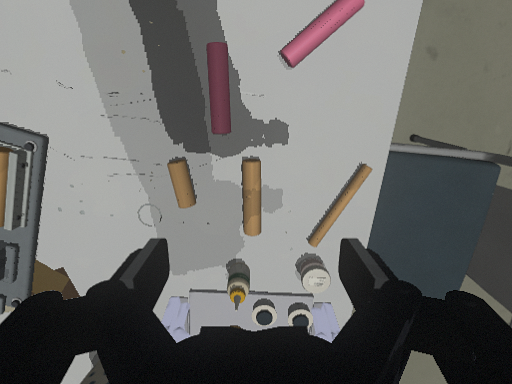

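Wrist view: the third dowel is at (252,197), with the short one at (181,183), the thin one at (340,205) and the glue at (237,285), which is clear of it. Next I measure it from here.

```bash
cat > dw.py <<'E'
from h import *
def dowels(W,im,zmin=.004):
    hsv=cv2.cvtColor(im,cv2.COLOR_RGB2HSV)
    m=((hsv[...,0]>4)&(hsv[...,0]<25)&(hsv[...,1]>90)&(W[...,2]>zmin)).astype(np.uint8)
    n,l,st,c=cv2.connectedComponentsWithStats(m)
    for i in range(1,n):
        if st[i,4]<250: continue
        p=W[l==i]
        r=cv2.minAreaRect((p[:,:2]*1000).astype(np.float32))
        q=p[:,:2]-p[:,:2].mean(0); v=np.linalg.svd(q,full_matrices=False)[2][0]
        print(c[i].round(),st[i,4],'rect',np.round(r[0],1),np.round(r[1],1),'deg',round(np.degrees(np.arctan2(v[1],v[0]))%180,1),'z',np.round(np.percentile(p[:,2],[50,90,98]),4))
if __name__=='__main__':
    z=np.load('w1.npz'); dowels(z['W'],z['im'])
E
python3 dw.py
```

```text
[  3. 180.] 492 rect [533.8 -76.3] [16.8 99.6] deg 170.5 z [0.0387 0.0412 0.0422]
[181. 183.] 819 rect [511.8 136. ] [58.8 21.5] deg 16.4 z [0.0227 0.0247 0.0254]
[252. 197.] 1292 rect [522.6 226.6] [98.4 22.3] deg 6.0 z [0.0228 0.0246 0.0254]
[340. 205.] 853 rect [525.9 343.8] [ 12.2 128.1] deg 154.6 z [0.0135 0.0149 0.0156]
```

```bash
python3 -m jog '[0.233,0.003,-0.8,0,0,0.003,0.3, 0.233,0.003,-0.8,0,0,0.003,0.3, 0.233,0.003,-0.8,0,0,0.003,0.3, 0.233,0.003,-0.8,0,0,0.003,0.3, 0.233,0.003,-0.8,0,0,0.003,0.3, 0.233,0.003,-0.8,0,0,0.003,0.3, 0.233,0.003,-0.8,0,0,0.003,0.3]' 30
python3 -m jog '[0,0,-0.15,0,0,0,0.2, 0,0,-0.25,0,0,0,0.2, 0,0,-0.3,0,0,0,0.2, 0,0,-0.335,0,0,0,0.2, 0,0,-0.335,0,0,0,0.2, 0,0,-0.335,0,0,0,0.2]'
```

```text
clock: 3.73
tcp_pos: [0.5226, 0.2277, 0.0727]
orientation: [0.0, -0.055, 0.999, 0.0]
wrist_force: [0.2, -0.6, -0.2]
finger_gap: 0.055
grip_force: 0.0
clock: 4.23
tcp_pos: [0.523, 0.2286, 0.0059]
orientation: [0.001, -0.056, 0.998, 0.0]
wrist_force: [0.6, -0.4, 1.1]
finger_gap: 0.0511
grip_force: 0.0
```

```bash
python3 -m jog '[0,-0.008,-0.01,0,0,0,0.2, 0,-0.008,-0.01,0,0,0,0.2, 0,-0.008,-0.01,0,0,0,-0.6, 0,-0.008,-0.01,0,0,0,-0.8, 0,-0.008,-0.01,0,0,0,-1, 0,-0.008,-0.01,0,0,0,-1, 0,-0.008,-0.01,0,0,0,-1, 0,-0.008,-0.01,0,0,0,-1]' 40
python3 -m jog '[0,0,0.25,0,0,0,-1, 0,0,0.6,0,0,0,-1, 0,0,0.7,0,0,0,-1, 0,0,0.7,0,0,0,-1, 0,0,0.7,0,0,0,-1, 0,0,0.7,0,0,0,-1]'
python3 - <<'E'
from h import *
from dw import dowels
s,im,d=shot('wrist'); W=cloud('wrist',s,d); np.savez('w2.npz',im=im,d=d,W=W)
print(s['tcp_pos'],s['finger_gap'],s['wrist_force'],s['clock']); dowels(W,im)
cv2.imwrite('pics/w2.png',im[...,::-1])
E
```

```text
clock: 4.9
tcp_pos: [0.5224, 0.2268, 0.0029]
orientation: [0.0, -0.056, 0.998, 0.0]
wrist_force: [-1.0, -0.1, 4.6]
finger_gap: 0.0225
grip_force: 39.2
clock: 5.4
tcp_pos: [0.5227, 0.2268, 0.143]
orientation: [0.001, -0.056, 0.998, 0.0]
wrist_force: [-0.2, -0.1, -1.0]
finger_gap: 0.0221
grip_force: 39.5
[0.52266232 0.22684326 0.14298952] 0.02214608364407819 [-0.16812433 -0.05146568 -1.04524779] 5.4
[160. 159.] 1532 rect [512.  135.7] [58.6 22. ] deg 15.3 z [0.0229 0.0245 0.0252]
[373. 192.] 1547 rect [525.8 343.5] [ 12.5 128.6] deg 154.6 z [0.0135 0.0147 0.0153]
[253. 240.] 8132 rect [560.8 225.6] [175.2  32.4] deg 3.7 z [0.1628 0.1645 0.1652]
```

View pics/w2.png

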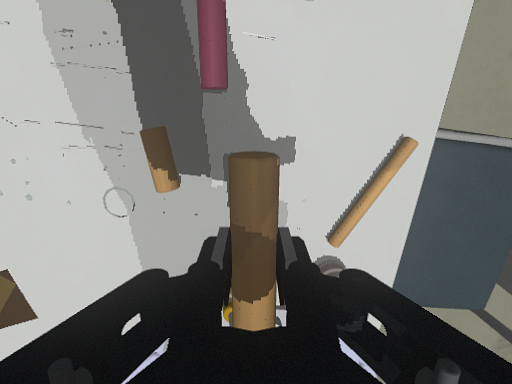

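The dowel is held level at (253,240). Next I check how it sits in the hand, then carry it halfway and measure the press from the wrist camera.

```bash
python3 -m jog '[0,-0.8,0,0,0,-0.104,-1, 0,-0.8,0,0,0,-0.104,-1, 0,-0.8,0,0,0,-0.104,-1, 0,-0.8,0,0,0,-0.104,-1, 0,-0.8,0,0,0,-0.104,-1, 0,-0.8,0,0,0,-0.104,-1, 0,-0.8,0,0,0,-0.104,-1]'
cat > pr.py <<'E'
from h import *
from dw import dowels
import sys
s,im,d=shot('wrist'); W=cloud('wrist',s,d); np.savez(sys.argv[1]+'.npz',im=im,d=d,W=W)
x=rot(s['orientation']).apply([1,0,0]); print(s['tcp_pos'],'yaw',np.degrees(np.arctan2(x[1],x[0]))%180,s['clock']); dowels(W,im)
hsv=cv2.cvtColor(im,cv2.COLOR_RGB2HSV)
m=(hsv[...,0]>4)&(hsv[...,0]<25)&(hsv[...,1]>90)
h=m&(W[...,2]>s['tcp_pos'][2]-.02)&(W[...,2]<s['tcp_pos'][2]+.03)
h[240:]=0
p=W[h]; a=np.c_[p[:,:2]-s['tcp_pos'][:2],p[:,2]-s['tcp_pos'][2]]
R=rot(s['orientation']).as_matrix(); t=a@R   # tool coords
# slice along tool x
for lo in np.arange(t[:,0].min(),t[:,0].max(),.008):
    k=t[(t[:,0]>=lo)&(t[:,0]<lo+.008)]
    if len(k)>20: print('toolx',lo.round(3),'y mid',((np.percentile(k[:,1],1)+np.percentile(k[:,1],99))/2*1e3).round(2),'w',np.ptp(k[:,1]).round(4),'top -z',(np.percentile(-k[:,2],95)*1e3).round(1))
cv2.imwrite('pics/'+sys.argv[1]+'.png',im[...,::-1])
E
python3 pr.py w3
```

```text
clock: 6.03
tcp_pos: [0.5209, 0.0666, 0.1405]
orientation: [-0.002, 0.108, 0.994, 0.0]
wrist_force: [-0.5, 0.4, 0.6]
finger_gap: 0.0226
grip_force: 39.6
[0.5208701  0.06656796 0.14049135] yaw 167.60580694175485 6.0333
[324. 158.] 1539 rect [512.4 134.5] [58.9 22.9] deg 15.8 z [0.023  0.0246 0.0254]
[253. 239.] 8030 rect [519.  66.] [23.6 94.3] deg 167.8 z [0.1605 0.1621 0.1628]
[ 84. 230.] 5197 rect [ 538.9 -100.5] [ 48.4 117.3] deg 168.7 z [0.0425 0.0444 0.0451]
[448. 283.] 345 rect [658.  231.4] [63.4 19. ] deg 101.5 z [0.0622 0.0634 0.0641]
toolx 0.007 y mid -0.89 w 0.0234 top -z 21.7
toolx 0.015 y mid -1.07 w 0.0232 top -z 21.9
toolx 0.023 y mid -1.08 w 0.0231 top -z 21.9
toolx 0.031 y mid -1.04 w 0.0234 top -z 22.0
toolx 0.039 y mid -1.06 w 0.023 top -z 22.0
toolx 0.047 y mid -1.07 w 0.0231 top -z 21.4
```

View pics/w3.png

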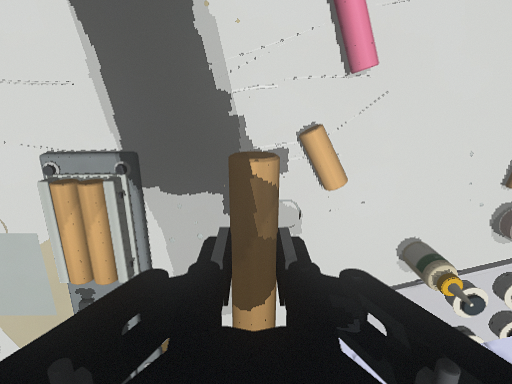

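Wrist view: the pair lies in the cradle at (84,230), groove at about (85,230), and the held dowel is level and straight in the hand. Now I'll pin down the pair.

```bash
cat > pair.py <<'E'
from h import *
import sys
z=np.load(sys.argv[1]+'.npz'); W,im=z['W'],z['im']
hsv=cv2.cvtColor(im,cv2.COLOR_RGB2HSV)
m=(hsv[...,0]>4)&(hsv[...,0]<25)&(hsv[...,1]>90)&(W[...,2]>.028)&(W[...,2]<.05)&(W[...,1]<-.03)&(np.abs(W[...,0]-.53)<.09)
m=cv2.erode(m.astype(np.uint8),np.ones((2,2)))>0
P=W[m]
from scipy.optimize import least_squares
# model: two cylinders r 12, axes +-12.1 at height zc, fit yaw, lateral offset, height
def res(p):
    a,c,zc=p; u=np.array([np.cos(a),np.sin(a)]); n=np.array([-u[1],u[0]])
    q=P[:,:2]-[.531,-.096]; l=q@n-c; r=np.minimum(np.hypot(l-.0121,P[:,2]-zc),np.hypot(l+.0121,P[:,2]-zc))
    return r-.012
f=least_squares(res,[np.radians(-12.5),0,.032],loss='soft_l1',f_scale=.001); a,c,zc=f.x
u=np.array([np.cos(a),np.sin(a)]); n=np.array([-u[1],u[0]])
q=P[:,:2]-[.531,-.096]; x=q@u; l=q@n-c
for k in (l>0,l<0):print(k.sum(),'x ends',np.percentile(x[k&(P[:,2]>.04)],[.5,99.5]).round(4))
g=lambda t:np.array([.531,-.096])+n*c+u*t
print('yaw',np.degrees(a),'zc',zc,'line pt',g(0),'rms',np.sqrt(np.mean(f.fun**2)))
for k in (l>0,l<0):
    e=np.percentile(x[k&(P[:,2]>.04)],[.5,99.5]); print('centre',g(e.mean()).round(4),np.ptp(e).round(4))
E
python3 pair.py w3; python3 pair.py top0
```

```text
2459 x ends [-0.0491  0.0485]
2488 x ends [-0.0494  0.0484]
yaw -11.97520025725067 zc 0.03214385631267664 line pt [ 0.53050129 -0.09835127] rms 0.0010063167801423636
centre [ 0.5302 -0.0983] 0.0976
centre [ 0.53   -0.0983] 0.0978
98 x ends [-0.0427  0.0416]
104 x ends [-0.0471  0.0402]
yaw -5.836212018226516 zc 0.03245601810263715 line pt [ 0.53079186 -0.09803634] rms 0.0027633191819488243
centre [ 0.5302 -0.098 ] 0.0843
centre [ 0.5274 -0.0977] 0.0874
```

```bash
python3 -m jog '[0.047,-0.82,0,0,0,0.002,-1, 0.047,-0.82,0,0,0,0.002,-1, 0.047,-0.82,0,0,0,0.002,-1, 0.047,-0.82,0,0,0,0.002,-1, 0.047,-0.82,-0.1,0,0,0.002,-1, 0.047,-0.82,-0.3,0,0,0.002,-1, 0.047,-0.82,-0.3,0,0,0.002,-1, 0.047,-0.82,-0.3,0,0,0.002,-1, 0.047,-0.82,-0.3,0,0,0.002,-1]'
python3 pr.py w4; python3 pair.py w4
```

```text
clock: 6.83
tcp_pos: [0.5318, -0.0961, 0.0829]
orientation: [-0.0, 0.103, 0.995, 0.0]
wrist_force: [0.6, -0.4, -0.6]
finger_gap: 0.0225
grip_force: 39.6
[ 0.53175784 -0.09612483  0.08291408] yaw 168.13792077490265 6.8333
[252. 221.] 10750 rect [528.8 -98.1] [47.7 96.1] deg 168.8 z [0.1015 0.1043 0.105 ]
toolx 0.007 y mid -1.08 w 0.0235 top -z 21.7
toolx 0.015 y mid -1.08 w 0.0236 top -z 21.8
toolx 0.023 y mid -1.08 w 0.0239 top -z 22.0
toolx 0.031 y mid -1.11 w 0.0234 top -z 22.0
toolx 0.039 y mid -0.88 w 0.024 top -z 21.9
toolx 0.047 y mid -1.23 w 0.0236 top -z 21.3
957 x ends [-0.0492  0.01  ]
1283 x ends [-0.0496  0.0097]
yaw -11.943166230072071 zc 0.0322794067335367 line pt [ 0.53050047 -0.09836161] rms 0.0010758012408188197
centre [ 0.5113 -0.0943] 0.0592
centre [ 0.511  -0.0942] 0.0593
```

```bash
python3 -m jog '[-0.009,-0.006,-0.08,0,0,0,-1, -0.009,-0.006,-0.14,0,0,0,-1, -0.009,-0.006,-0.175,0,0,0,-1, -0.009,-0.006,-0.175,0,0,0,-1, -0.009,-0.006,-0.175,0,0,0,-1]'
python3 -m jog '[0,0,-0.005,0,0,0,-1, 0,0,-0.01,0,0,0,-1, 0,0,-0.01,0,0,0,-1]'
```

```text
clock: 7.3
tcp_pos: [0.5304, -0.0983, 0.0483]
orientation: [0.001, 0.104, 0.995, -0.0]
wrist_force: [-0.1, 0.8, -1.4]
finger_gap: 0.0226
grip_force: 39.6
clock: 7.55
tcp_pos: [0.5301, -0.0986, 0.0459]
orientation: [0.001, 0.104, 0.995, -0.0]
wrist_force: [0.3, -0.0, -0.3]
finger_gap: 0.0226
grip_force: 39.6
```

```bash
python3 -m jog '[0,0.006,0,0,0,0,-1, 0,0.006,-0.005,0,0,0,-1, 0,0.006,-0.01,0,0,0,-1, 0,0.006,-0.01,0,0,0,-1]'
```

```text
clock: 7.88
tcp_pos: [0.5299, -0.0974, 0.0441]
orientation: [0.0, 0.104, 0.995, -0.0]
wrist_force: [-1.3, 1.2, 5.3]
finger_gap: 0.0226
grip_force: 43.2
```

```bash
python3 -m jog '[0,0,0,0,0,0,-0.4, 0,0,0,0,0,0,-0.3, 0,0,0,0,0,0,-0.2, 0,0,0,0,0,0,-0.2, 0,0,0,0,0,0,-0.1, 0,0,0,0,0,0,0, 0,0,0,0,0,0,0]'
python3 -m jog '[0,0,0.1,0,0,0,0, 0,0,0.3,0,0,0,0, 0,0,0.5,0,0,0,0.1, -0.1,0,0.7,0,0,0,0.1, -0.2,0,0.7,0,0,0,0.1, -0.2,0,0.7,0,0,0,0.1, -0.2,0,0.7,0,0,0,0.1]'
python3 - <<'E'
from h import *
from dw import dowels
s,im,d=shot('wrist'); W=cloud('wrist',s,d); np.savez('w5.npz',im=im,d=d,W=W)
st,it,dt=shot('top'); np.savez('top5.npz',im=it,d=dt,W=cloud('top',st,dt))
print(s['tcp_pos'],s['clock']); dowels(W,im,.0465)
cv2.imwrite('pics/w5.png',im[...,::-1])
E
```

```text
clock: 8.47
tcp_pos: [0.5296, -0.0973, 0.0432]
orientation: [-0.0, 0.104, 0.995, 0.0]
wrist_force: [0.4, 1.5, 0.0]
finger_gap: 0.0428
grip_force: 0.0
clock: 9.05
tcp_pos: [0.4894, -0.0974, 0.1841]
orientation: [0.001, 0.105, 0.995, -0.0]
wrist_force: [0.4, -0.2, 0.3]
finger_gap: 0.0473
grip_force: 0.0
[ 0.4894482  -0.0973951   0.18409562] 9.05
[262. 217.] 2219 rect [530.7 -98. ] [23.3 99.5] deg 168.2 z [0.0633 0.0651 0.0658]
```

View pics/w5.png

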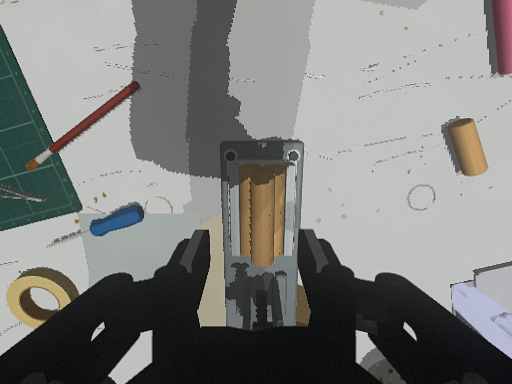

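The third dowel lies in the groove at (262,217): centre (0.5307, -0.098), top at 65 mm, axis aligned. Next, the lever's angle from the clouds.

```bash
cat > lev.py <<'E'
from h import *
import sys
u=np.array([np.cos(np.radians(-11.95)),np.sin(np.radians(-11.95))]);n=np.array([-u[1],u[0]]);o=np.array([.5305,-.0978])
for f in sys.argv[1:]:
    W=np.load(f+'.npz')['W'].reshape(-1,3); q=W[:,:2]-o; x=q@u;y=q@n;z=W[:,2]
    k=(np.abs(y)<.03)&(x>.03)&(x<.25)&(z>.1)&(z<.4)
    print(f,k.sum())
    for lo in np.arange(.1,.36,.02):
        j=k&(z>=lo)&(z<lo+.02)
        if j.sum()>3: print(lo.round(2),j.sum(),'x',np.percentile(x[j],[2,50,98]).round(3),'y',np.percentile(y[j],[2,50,98]).round(3))
E
python3 - <<'E'
from h import *
s,im,d=shot('scene'); np.savez('scene5.npz',im=im,d=d,W=cloud('scene',s,d))
E
python3 lev.py top0 scene0 scene5
```

```text
top0 318
0.1 93 x [0.098 0.117 0.198] y [-0.018  0.009  0.021]
0.12 4 x [0.116 0.117 0.118] y [0.005 0.007 0.008]
0.16 4 x [0.119 0.122 0.126] y [0.008 0.009 0.009]
0.2 91 x [0.09  0.112 0.139] y [-0.009  0.002  0.011]
0.22 19 x [0.094 0.128 0.13 ] y [-0.006  0.001  0.009]
0.24 7 x [0.127 0.129 0.133] y [-0.007  0.002  0.009]
0.26 19 x [0.126 0.129 0.136] y [-0.006  0.004  0.01 ]
0.28 21 x [0.129 0.132 0.138] y [-0.006  0.001  0.01 ]
0.3 39 x [0.133 0.139 0.15 ] y [-0.008  0.002  0.01 ]
0.32 17 x [0.134 0.142 0.149] y [-0.005  0.002  0.01 ]
scene0 333
0.1 96 x [0.091 0.112 0.193] y [-0.022 -0.002  0.02 ]
0.12 24 x [0.11  0.114 0.124] y [-0.01  -0.003  0.006]
0.14 23 x [0.111 0.116 0.123] y [-0.011 -0.003  0.005]
0.16 26 x [0.113 0.119 0.13 ] y [-0.009 -0.003  0.005]
0.18 24 x [0.101 0.121 0.158] y [-0.011 -0.005  0.007]
0.2 80 x [0.087 0.117 0.158] y [-0.012 -0.004  0.009]
0.22 26 x [0.122 0.126 0.138] y [-0.011 -0.005  0.007]
0.24 26 x [0.122 0.128 0.138] y [-0.011 -0.003  0.006]
0.26 8 x [0.122 0.127 0.136] y [-0.01  -0.003  0.007]
scene5 423
0.1 97 x [0.094 0.112 0.193] y [-0.022 -0.003  0.018]
0.12 24 x [0.11  0.114 0.122] y [-0.01  -0.004  0.008]
0.14 23 x [0.111 0.117 0.123] y [-0.009 -0.004  0.005]
0.16 24 x [0.115 0.12  0.127] y [-0.008 -0.004  0.007]
0.18 26 x [0.116 0.121 0.158] y [-0.01  -0.005  0.007]
0.2 79 x [0.086 0.118 0.157] y [-0.014 -0.004  0.009]
0.22 29 x [0.107 0.126 0.134] y [-0.009 -0.002  0.008]
0.24 26 x [0.124 0.127 0.138] y [-0.012 -0.005  0.007]
0.26 28 x [0.123 0.13  0.14 ] y [-0.012 -0.006  0.005]
0.28 32 x [0.123 0.131 0.141] y [-0.009 -0.004  0.009]
0.3 32 x [0.129 0.135 0.147] y [-0.012 -0.003  0.006]
```

The lever is at about θ = 0.06, with the grip middle at about (0.6645, -0.126, 0.289). I'll straddle it from the front with the tool pointing down (palm above the grip's top), then close.

```bash
python3 -m jog '[0.01,0.04,0.43,0,0,0,1, 0.01,0.04,0.43,0,0,0,1, 0.01,0.04,0.43,0,0,0,1, 0.01,0.04,0.43,0,0,0,1, 0.01,0.04,0.43,0,0,0,1, 0.01,0.04,0.43,0,0,0,1]' 20
python3 -m jog '[0.2,-0.043,0,0,0,0,1, 0.35,-0.075,0,0,0,0,1, 0.5,-0.107,0,0,0,0,1, 0.6,-0.128,0,0,0,0,1, 0.7,-0.15,0,0,0,0,1, 0.8,-0.17,0,0,0,0,1, 0.866,-0.184,0,0,0,0,1, 0.866,-0.184,0,0,0,0,1, 0.866,-0.184,0,0,0,0,1]'
python3 - <<'E'
from h import *
s,im,d=shot('scene'); np.savez('scene6.npz',im=im,d=d,W=cloud('scene',s,d))
cv2.imwrite('pics/s6.png',cv2.resize(im[110:270,230:430,::-1],(800,600),interpolation=cv2.INTER_CUBIC))
print(s['tcp_pos'],s['joint_pos'],s['wrist_force'])
E
```

```text
clock: 9.7
tcp_pos: [0.4912, -0.0891, 0.2674]
orientation: [-0.002, 0.104, 0.995, 0.0]
wrist_force: [-0.3, 0.8, 0.1]
finger_gap: 0.0853
grip_force: 0.0
clock: 10.45
tcp_pos: [0.6644, -0.1261, 0.2664]
orientation: [-0.002, 0.104, 0.995, 0.0]
wrist_force: [-0.1, -0.3, 0.1]
finger_gap: 0.0852
grip_force: 0.0
[ 0.66442118 -0.12609619  0.26643566] [-3.06164605e-01  5.27672146e-01  4.55573534e-01  1.50321218e+00
  8.92864494e-05 -9.69121514e-02] [-0.14330741 -0.26840672  0.10903952]
```

View pics/s6.png

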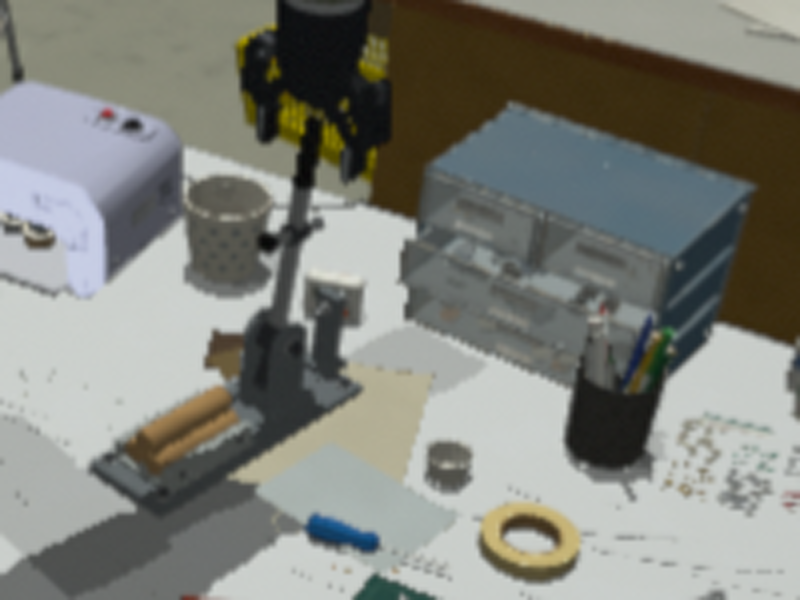

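The fingers straddle the black grip at (312,145), and the bundle is undisturbed at (180,425). Closing gently.

```bash
python3 -m jog '[0,0,0,0,0,0,0, 0,0,0,0,0,0,-0.3, 0,0,0,0,0,0,-0.5, 0,0,0,0,0,0,-0.7, 0,0,0,0,0,0,-1, 0,0,0,0,0,0,-1, 0,0,0,0,0,0,-1, 0,0,0,0,0,0,-1]' 20
```

```text
clock: 11.17
tcp_pos: [0.6651, -0.1256, 0.2698]
orientation: [0.0, 0.104, 0.995, 0.0]
wrist_force: [0.2, 2.3, 2.4]
finger_gap: 0.0176
grip_force: 20.9
```

```bash
cat > arc.py <<'E'
import numpy as np, sys
from workcell import env
u=np.array([np.cos(np.radians(-11.95)),np.sin(np.radians(-11.95))]);o=np.array([.5305,-.0978])
s=env.get_state(); p=s['tcp_pos']; q=np.array([(p[:2]-o)@u-.115,p[2]+.0187-.09])
r=np.hypot(*q); th=np.radians(10)-np.arctan2(q[0],q[1]); y=(p[:2]-o)@np.array([-u[1],u[0]])
print('r',r.round(4),'theta',th.round(3),'y',y.round(4),s['clock'],s['wrist_force'].round(1),s['finger_gap'])
for t in eval(sys.argv[1]):
    f=np.radians(10)-t; g=np.array([np.sin(f),np.cos(f)])*r-q
    print(round(t,3),np.round(np.r_[g[0]*u,g[1]]/.2,3))
E
python3 arc.py 'np.arange(.12,1.3,.06)'
```

```text
r 0.1998 theta 0.062 y 0.0006 11.1667 [0.2 2.3 2.4] 0.017639780013753638
0.12 [-0.056  0.012  0.005]
0.18 [-0.115  0.024  0.006]
0.24 [-0.174  0.037  0.004]
0.3 [-0.232  0.049 -0.002]
0.36 [-0.29   0.061 -0.011]
0.42 [-0.347  0.073 -0.024]
0.48 [-0.404  0.085 -0.04 ]
0.54 [-0.459  0.097 -0.06 ]
0.6 [-0.513  0.109 -0.083]
0.66 [-0.566  0.12  -0.109]
0.72 [-0.617  0.131 -0.139]
0.78 [-0.666  0.141 -0.171]
0.84 [-0.713  0.151 -0.207]
0.9 [-0.758  0.16  -0.245]
0.96 [-0.801  0.169 -0.286]
1.02 [-0.841  0.178 -0.33 ]
1.08 [-0.879  0.186 -0.376]
1.14 [-0.913  0.193 -0.424]
1.2 [-0.945  0.2   -0.475]
1.26 [-0.974  0.206 -0.527]
```

```bash
python3 -m jog '[-0.056,0.012,0.005,0,0,0,-1, -0.115,0.024,0.006,0,0,0,-1, -0.174,0.037,0.004,0,0,0,-1, -0.232,0.049,-0.002,0,0,0,-1, -0.29,0.061,-0.011,0,0,0,-1, -0.347,0.073,-0.024,0,0,0,-1, -0.404,0.085,-0.04,0,0,0,-1, -0.459,0.097,-0.06,0,0,0,-1, -0.513,0.109,-0.083,0,0,0,-1, -0.566,0.12,-0.109,0,0,0,-1, -0.566,0.12,-0.109,0,0,0,-1]' 25
python3 arc.py 'np.arange(.72,1.29,.06)'
```

```text
clock: 12.08
tcp_pos: [0.55, -0.1014, 0.2474]
orientation: [-0.001, 0.104, 0.995, 0.0]
wrist_force: [-1.1, 3.2, 2.7]
finger_gap: 0.0173
grip_force: 25.9
r 0.2002 theta 0.67 y 0.0005 12.0833 [-1.1  3.2  2.7] 0.01726172306437843
0.72 [-0.042  0.009 -0.025]
0.78 [-0.092  0.019 -0.057]
0.84 [-0.139  0.029 -0.093]
0.9 [-0.184  0.039 -0.132]
0.96 [-0.227  0.048 -0.173]
1.02 [-0.267  0.057 -0.216]
1.08 [-0.305  0.064 -0.263]
1.14 [-0.339  0.072 -0.311]
1.2 [-0.371  0.079 -0.361]
1.26 [-0.4    0.085 -0.413]
```

```bash
python3 -m jog '[-0.042,0.009,-0.025,0,0,0,-1, -0.092,0.019,-0.057,0,0,0,-1, -0.139,0.029,-0.093,0,0,0,-1, -0.184,0.039,-0.132,0,0,0,-1, -0.227,0.048,-0.173,0,0,0,-1, -0.267,0.057,-0.216,0,0,0,-1, -0.305,0.064,-0.263,0,0,0,-1, -0.339,0.072,-0.311,0,0,0,-1, -0.371,0.079,-0.361,0,0,0,-1, -0.371,0.079,-0.361,0,0,0,-1, -0.371,0.079,-0.361,0,0,0,-1]' 40
python3 arc.py '[1.26,1.32,1.379,1.44,1.501,1.56,1.623]'
python3 - <<'E'
from h import *
s,im,d=shot('scene'); np.savez('scene7.npz',im=im,d=d,W=cloud('scene',s,d))
cv2.imwrite('pics/s7.png',cv2.resize(im[130:270,230:380,::-1],(800,600),interpolation=cv2.INTER_CUBIC))
E
```

```text
clock: 13.0
tcp_pos: [0.4768, -0.0859, 0.1752]
orientation: [-0.001, 0.104, 0.995, 0.0]
wrist_force: [-2.9, 3.3, 2.9]
finger_gap: 0.0168
grip_force: 40.1
r 0.1992 theta 1.197 y 0.0005 13.0 [-2.9  3.3  2.9] 0.01681777302510717
1.26 [-0.031  0.006 -0.055]
1.32 [-0.056  0.012 -0.109]
1.379 [-0.078  0.017 -0.163]
1.44 [-0.098  0.021 -0.22 ]
1.501 [-0.114  0.024 -0.279]
1.56 [-0.126  0.027 -0.336]
1.623 [-0.136  0.029 -0.398]
```

View pics/s7.png

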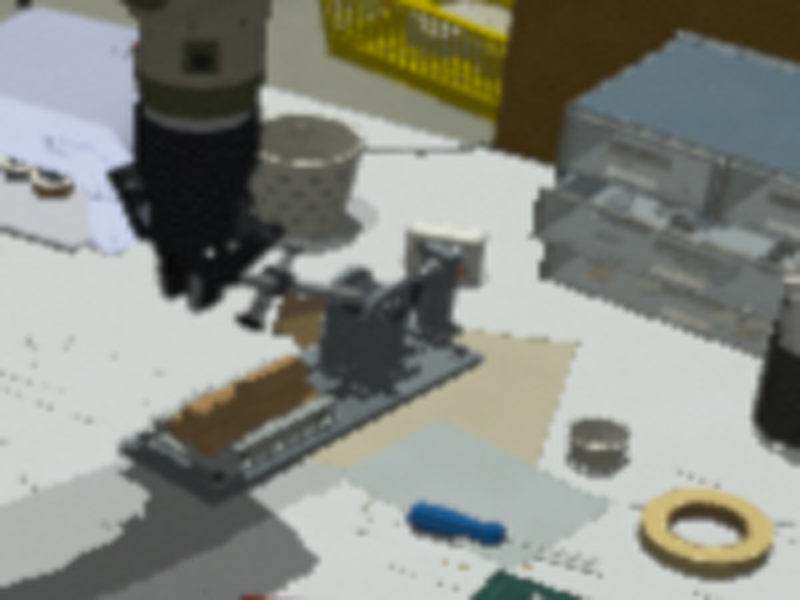

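The grip is held at (200,285), the lever is at about 1.2 rad, and the foot at (250,315) is above the bundle. Now the clicks, in small steps.

```bash
python3 -m jog '[-0.016,0.003,-0.028,0,0,0,-1, -0.031,0.006,-0.055,0,0,0,-1, -0.044,0.009,-0.082,0,0,0,-1, -0.056,0.012,-0.109,0,0,0,-1, -0.067,0.014,-0.136,0,0,0,-1, -0.078,0.017,-0.163,0,0,0,-1, -0.078,0.017,-0.163,0,0,0,-1, -0.078,0.017,-0.163,0,0,0,-1]' 50
python3 arc.py '[1.379,1.42,1.46,1.501]'
python3 -m jog '[-0.01,0.002,-0.028,0,0,0,-1, -0.02,0.004,-0.057,0,0,0,-1, -0.028,0.006,-0.086,0,0,0,-1, -0.036,0.007,-0.116,0,0,0,-1, -0.036,0.007,-0.116,0,0,0,-1, -0.036,0.007,-0.116,0,0,0,-1]'
python3 arc.py '[1.501,1.54,1.58,1.623,1.66,1.7,1.745]'
```

```text
clock: 13.72
tcp_pos: [0.4625, -0.0829, 0.1428]
orientation: [0.0, 0.104, 0.995, 0.0]
wrist_force: [-0.2, 3.6, -0.5]
finger_gap: 0.0166
grip_force: 48.8
r 0.198 theta 1.376 y 0.0005 13.7167 [-0.2  3.6 -0.5] 0.016560329752135547
1.379 [-0.001  0.    -0.003]
1.42 [-0.015  0.003 -0.041]
1.46 [-0.026  0.006 -0.079]
1.501 [-0.037  0.008 -0.118]
clock: 14.22
tcp_pos: [0.4555, -0.0815, 0.119]
orientation: [0.001, 0.104, 0.995, 0.0]
wrist_force: [2.7, 5.1, 0.1]
finger_gap: 0.0165
grip_force: 48.9
r 0.1976 theta 1.501 y 0.0004 14.2167 [2.7 5.1 0.1] 0.016533108932629444
1.501 [ 0. -0.  0.]
1.54 [-0.008  0.002 -0.037]
1.58 [-0.015  0.003 -0.076]
1.623 [-0.021  0.005 -0.118]
1.66 [-0.025  0.005 -0.154]
1.7 [-0.028  0.006 -0.194]
1.745 [-0.029  0.006 -0.238]
```

```bash
python3 -m jog '[-0.008,0.001,-0.037,0,0,0,-1, -0.012,0.001,-0.057,0,0,0,-1, -0.015,0.001,-0.076,0,0,0,-1, -0.018,0.001,-0.097,0,0,0,-1, -0.021,0.001,-0.118,0,0,0,-1, -0.021,0.001,-0.118,0,0,0,-1, -0.021,0.001,-0.118,0,0,0,-1]' 60
python3 arc.py '[1.623,1.66,1.7,1.745]'
python3 -m jog '[-0.003,0,-0.03,0,0,0,-1, -0.005,0,-0.06,0,0,0,-1, -0.007,0,-0.08,0,0,0,-1, -0.008,0,-0.1,0,0,0,-1, -0.008,0,-0.115,0,0,0,-1, -0.008,0,-0.115,0,0,0,-1]'
python3 arc.py '[1.623,1.66,1.7,1.745]'
```

```text
clock: 14.8
tcp_pos: [0.4515, -0.0807, 0.0955]
orientation: [0.001, 0.104, 0.995, 0.001]
wrist_force: [2.9, 7.3, -0.5]
finger_gap: 0.0167
grip_force: 58.5
r 0.1974 theta 1.622 y 0.0004 14.8 [ 2.9  7.3 -0.5] 0.016676457414948095
1.623 [-0.     0.    -0.001]
1.66 [-0.004  0.001 -0.037]
1.7 [-0.006  0.001 -0.076]
1.745 [-0.007  0.002 -0.121]
clock: 15.3
tcp_pos: [0.4506, -0.0805, 0.073]
orientation: [0.002, 0.104, 0.995, 0.001]
wrist_force: [3.8, 7.7, 3.0]
finger_gap: 0.0165
grip_force: 58.6
r 0.1967 theta 1.736 y 0.0004 15.3 [3.8 7.7 3. ] 0.01652187317620042
1.623 [ 0.007 -0.002  0.111]
1.66 [ 0.003 -0.001  0.075]
1.7 [ 0.001 -0.     0.036]
1.745 [-0.     0.    -0.008]
```

```bash
python3 -m jog '[0,0,-0.008,0,0,0,-1, 0,0,-0.008,0,0,0,-1, 0,0,-0.008,0,0,0,-1, 0,0,-0.008,0,0,0,-1, 0,0,-0.008,0,0,0,-1, 0,0,-0.008,0,0,0,-1]'
python3 arc.py '[1.745]'
python3 - <<'E'
from h import *
s,im,d=shot('scene'); W=cloud('scene',s,d); np.savez('scene8.npz',im=im,d=d,W=W)
cv2.imwrite('pics/s8.png',cv2.resize(im[150:270,230:380,::-1],(800,600),interpolation=cv2.INTER_CUBIC))
u=np.array([np.cos(np.radians(-11.95)),np.sin(np.radians(-11.95))]);n=np.array([-u[1],u[0]])
for nm in ('scene','top'):
    if nm=='top': s,im,d=shot('top'); W=cloud('top',s,d)
    q=W[...,:2]-[.5305,-.0978]; x=q@u;y=q@n;z=W[...,2]
    for lo in np.arange(-.12,.12,.02):
        j=(np.abs(y)<.01)&(x>lo)&(x<lo+.02)&(z>.05)&(z<.14)
        if j.sum()>2: print(nm,lo.round(2),j.sum(),np.percentile(z[j],[10,50,90]).round(3))
E
```

```text
clock: 15.8
tcp_pos: [0.4507, -0.0805, 0.0718]
orientation: [0.002, 0.104, 0.995, 0.001]
wrist_force: [3.6, 9.1, 4.2]
finger_gap: 0.0166
grip_force: 58.6
r 0.1967 theta 1.743 y 0.0004 15.8 [3.6 9.1 4.2] 0.01663809766151695
1.745 [-0.     0.    -0.002]
scene -0.12 30 [0.098 0.104 0.11 ]
scene -0.1 32 [0.075 0.108 0.13 ]
scene -0.06 21 [0.052 0.061 0.064]
scene -0.04 23 [0.055 0.062 0.066]
scene -0.02 69 [0.063 0.089 0.127]
scene 0.0 41 [0.059 0.09  0.107]
scene 0.02 40 [0.057 0.067 0.099]
scene 0.04 31 [0.06  0.094 0.099]
scene 0.06 21 [0.089 0.093 0.097]
scene 0.08 24 [0.088 0.095 0.1  ]
scene 0.1 22 [0.096 0.103 0.106]
top 0.0 24 [0.098 0.102 0.137]
top 0.02 39 [0.086 0.099 0.102]
top 0.04 40 [0.065 0.097 0.102]
top 0.06 35 [0.093 0.096 0.1  ]
top 0.08 35 [0.093 0.096 0.099]
top 0.1 43 [0.096 0.103 0.108]
```

View pics/s8.png

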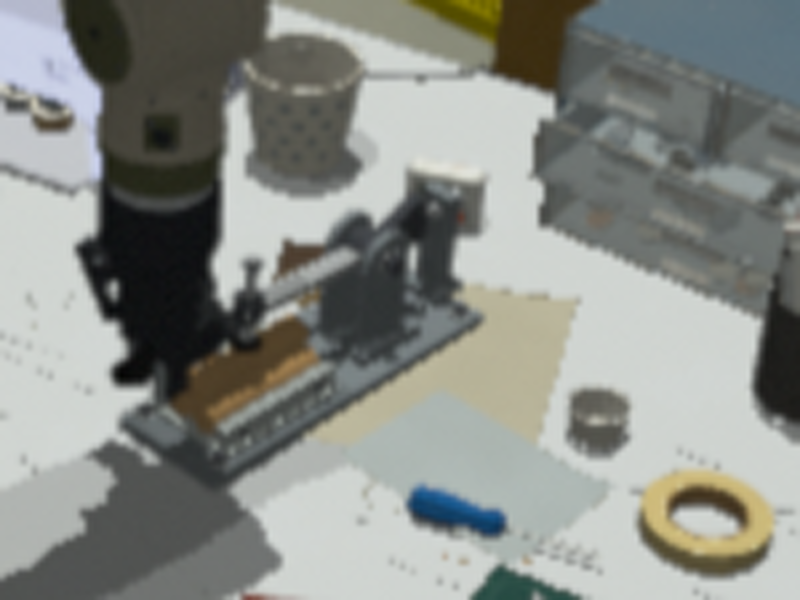

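The lever is level and the foot presses the middle of the third dowel at (248,335). The bundle is still in the cradle and the grip is held at 59 N. Handing in.

```bash
python3 -c "
from workcell import env
print(env.get_state()['qvel'].round(4)); print(env.hand_in())"
```

```text
[ 0.0024  0.0009  0.0003  0.0008  0.0021 -0.0013]
the job is handed in; nothing more can be done
None
```

I laid the third dowel in the groove and let go of it, then brought the lever down to the fourth click (about 1.743 rad by hand position) and handed the job in still holding the grip; no verdict came back.

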